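# Clip a bar to the tilting drill table and hold the table at the set angle

### The job

Set the longer square bar up for drilling at an angle: lay it in the nest of four pins on the tilting table, with its end close up to the end stop, then lift the sprung clip, swing it square over the bar and let it close on the bar. Then raise the table by the round grip at its free end until its pointer stands point to point with the index on the quadrant, and finish while still holding it there by that grip, so that I can tighten the lock nut; without support the table falls back. Leave the index as set and the other things on the bench where they are.

Things in the scene. Friction and masses are not known exactly. Their poses are not given: they have to be found in the camera images.
- tilt_base: grey base of the tilting drill table, screwed to the bench, plate 128 x 195 x 14 mm. Origin on the bench under its middle; its x, y are the bench directions of the fixture: the hinge end is at -y, the free end with the lifting bar at +y, the upright steel quadrant along the edge at -x (top 135 mm above the bench)
- hinge (a point): point on the table's hinge axis, 42 mm above the bench; the axis runs along the base's x, and the table and the index both turn about it
- tilt_table (a joint): angle of the plain steel tilting table (plate 104 x 186 x 12 mm, top 48 mm above the bench when down) about the hinge, rad: 0 = lying level on its rests, grows as the free end (+y) rises, limit 1.0. Nearly frictionless: unsupported it falls back to 0. About 0.75 kg, taking 3 to 5 N to hold at its grip
- index (a joint): angle to which the sliding index on the quadrant is set, rad, measured like the table's angle (between 0.42 and 0.70): the table is at the mark when joint tilt_table equals it. The index does not stop the table. Quadrant graduated every 5 degrees
- pointer (a point): tip of the small brass pointer on the table's front (-x) edge, 109.5 mm from the hinge axis just outside the quadrant's rim; axes of the table: y from hinge to free end, z out of its top
- index_nose (a point): nose of the sliding index (brass block with a small thumb screw on the quadrant's face), 107.5 mm from the hinge axis; its y points from the hinge axis through the nose
- lift_grip: round black grip sleeve, 14 mm thick and 56 mm long along x, on the U-shaped lifting bar at the table's free end; origin in its middle. It turns freely on the bar, so fingers that pinch it need not tilt with the table
- handle_mid (a point): middle of the grip sleeve, axes as the table's: 216 mm from the hinge axis, 40 mm beyond the plate's edge, 42 mm above the bench when the table is down, free underneath; can be pinched from above with the fingers closing along the base's y
- nest (a point): middle of the nest, on the table's top face; axes as the table's. The bar belongs along y. Four pins, 8 mm thick and 10 mm high, stand at x = +-14.5, y = +-42 mm (21 mm between them, for the 16 mm bar); the end stop's face is at y = -59 mm, so a bar centred here stands 4 mm off the stop. Nothing stands between the pins in the middle, where fingers have room
- bar: the longer bar: square aluminium bar 16 x 110 x 16 mm, 0.1 kg, loose on the bench; origin in the middle of its underside, y along its length
- bar_mid (a point): centre of the longer bar, 8 mm above its underside
- clip_lift (a joint): lift of the sprung clip above its lowest place, m, 0 to 0.016; a spring pulls it down (4 N at 0, 0.5 N more per mm). At 0 the pad's foot is 9 mm above the table's top, so it must be lifted by more than 7 mm, 11 to 13 mm in practice, to pass over the bar; closed on the bar it reads 0.006 to 0.008
- clip_swing (a joint): swing of the clip's arm about its post, rad (clip and post stand upright from the table): 0 = square over the bar's middle (arm to the table's -x), positive = counter-clockwise from above, parked at about 1.1 to 1.4 with the arm toward the hinge end; limits -0.12 and 1.5, light friction
- knob_grip (a point): where to grip the clip's black wing knob, on the swing axis 60 mm from the nest's middle in +x, 62 mm above the table's top with the clip down. The wing is 12 mm thick, 34 mm long (along the arm; own x along the arm, own y across the wing) and reaches from 20 mm below to 8 mm above this point
- clip_knob: the clip's wing knob; turns with the arm
- clip_pad: rubber pad of the clip, 12 mm thick, at the end of the arm; origin on the post axis at the table's top
- pad_foot (a point): foot of the clip's pad, 60 mm from the post's axis
- short_bar: the shorter, thicker steel bar 18 x 90 x 18 mm, on the bench; not wanted
- chuck_key: steel T-shaped lathe chuck key 54 x 76 x 11 mm lying on the bench, leave alone
- tape_measure: tape measure 31 x 76 x 58 mm on the bench, leave alone
- screw_tin: round tin 61 mm across, 42 mm high, leave alone

How it is judged:
By the outcome, as a careful person would: the job done as asked, in the order asked, and still so for the second after the job is handed in, while the arm keeps its last pose, push and grip.
It also fails if it takes over 69 s, if anything falls off the work surface, if the arm or the gripper's body presses on something with over 40 N, if the wrist force passes 120 N, or if a joint passes its speed limit or range.

### The arm

A 7-joint arm with a two-finger parallel gripper is mounted at the origin on a cart in front of the work surface, level with it; the furniture and walls round the work are solid. World frame = base frame: x ahead of the robot, y to its left, z up, the work surface at z = 0. Lengths are in mm, angles in rad, forces in N, time in s.
With the tool pointing down it reaches from about 350 to 900 mm from the base axis. Payload 19.9 kg.
Tool frame: the origin (TCP) lies at the very end of the fingers, on their centre line; the grasp point (between the pads) lies 19 mm behind it; z points along the fingers, y is the line along which they close (so a half turn about z gives the same grasp; the last joint's range is limited). The gripper opens to 94 mm and grips with 3 to 60 N. Pads are 16 mm wide; open, the fingers measure 119 mm over their backs; the gripper's body (75 mm by 177 mm) begins 78 mm behind the grasp point.
Start: joints at [1.177, 0.417, -0.01, 1.614, 0.005, 1.111, -0.053], TCP at [215.36, -586.702, 205.425] pointing down, gripper open.
Joint ranges: [-2.81, 2.81], [-0.39, 2.02], [-1.27, 1.25], [0.06, 2.57], [-1.19, 4.33], [0.19, 2], [-2.82, 2.82]. Speed limits (rad/s): [1.89, 1.89, 2.39, 2.39, 3.01, 3.01, 3.01].

### API

Orientations are given as a 3x3 rotation matrix whose columns are the frame's x, y, z axes.
In Python, from workcell import status, cams, arm gives the robot as it stands. The module is installed in compiled form; this text tells all that it offers.
- The arm moves only by the tool servo_tool, never from a script. Its arguments are lists of equal length, an entry for each row: "angular": the turn, a rotation vector about the tool's x, y, z in rad, a list of three; "travel": the shift along the tool's x, y, z in units of 40 mm (1.0 is 40 mm), a list of three; "hand": the finger opening in mm, from 0 to 94. In form: {"angular": [[ax, ay, az], ...], "travel": [[tx, ty, tz], ...], "hand": [hand, ...]}. A call has 1 to 8 rows; each row is the pose to reach, as a shift and turn from the pose commanded when the call began, along the tool's axes at that moment; what a row does not reach only later rows make up. A row lasts 1/8 s, in which the tool goes at most 62.5 mm and 10.7 degrees, less where a joint would pass 70% of its speed; a pose out of reach is approached as far as the arm can. A call with a gripper value outside its range is refused whole. The fingers move at their own pace and stop on an object; "grip_force" is the grip in N (left out, the last holds). Time passes only in rows, so rows that repeat a pose let the fingers close. It gives the time, the measured TCP pose, the force, the opening and the grip force at its end, in the units of the state.
- status.state(): the state, without advancing time (a new reading comes with each control period).
- cams.read_camera(name): name is "side" or "top"; returns the picture (384x512x3 uint8, red, green, blue); there is no depth.
- cams.camera_info(name): a dict with "K" (3x3 intrinsics, pixels), "R" (3x3) and "t" (3): a world point X has camera coordinates R X + t. Camera axes: x right, y down, z forward; pixel columns grow to the right and rows downward; lengths in mm; the calibration is good to about 2 mm. A picture is of the moment at which its call begins. camera_info takes no time and is no camera call.
- arm.finish_job(): hands the job in; it is judged then, once.
The state is a dict: "time_s": time; "joint_positions": joint angles; "qd": joint speeds; "effort": joint torques, N m; "tool_pos": TCP position; "ee_rot": TCP orientation; "contact_force": force on the tool from outside, world axes, zero at the start; "moment": the same for the moment, N m; "opening": finger opening in mm; "gripper_force": force on a finger pad.
Only numpy, scipy, OpenCV 4.12 (cv2) and the standard library are available. Lean on these libraries where they do the work, as an engineer would, in place of code of your own. Each camera call takes 0.05 s, during which the arm holds its last target. There are 200 camera calls.

## Working session

There is one attempt and no reset: what is moved stays moved. The work goes in short steps, Python scripts to look and compute and a tool call to move; the robot and the scene stay as the last step left them, time stands still between calls to the robot, and variables do not carry over. Pictures are saved under pics/ and viewed, at most 10 in all, crops included, and the job is handed in when it is done.

Besides the shell and the picture viewer there is one more tool, called after "Call:" by a JSON object that holds its "api" and its "payload", one argument or row to a line. servo_tool: Moves the arm, as the interface text tells. Its arguments: {"type":"object","properties":{"angular":{"type":"array"},"travel":{"type":"array"},"hand":{"type":"array"},"grip_force":{"type":"number"}},"required":["angular","travel","hand"]}

```bash
mkdir -p pics; python3 - <<'E'
from workcell import status, cams, arm
import cv2, numpy as np, json
np.set_printoptions(precision=4,suppress=True)
for n in ("side","top"):
    im=cams.read_camera(n); cv2.imwrite(f"pics/{n}0_raw.png",im[:,:,::-1])
    cv2.imwrite(f"pics/{n}0.png",cv2.resize(im[:,:,::-1],(800,600),interpolation=cv2.INTER_CUBIC))
    c=cams.camera_info(n); print(n,c["K"],c["R"],c["t"])
s=status.state(); print(s)
E
```

```text
side [[463.0498   0.     268.4387]
 [  0.     463.0498 191.5886]
 [  0.       0.       1.    ]] [[ 0.9974 -0.0701  0.019 ]
 [-0.011  -0.4042 -0.9146]
 [ 0.0718  0.912  -0.4039]] [-479.1597  120.4962 1271.62  ]
top [[361.5095   0.     257.9779]
 [  0.     361.5095 187.4954]
 [  0.       0.       1.    ]] [[-0.0128 -0.9998 -0.013 ]
 [-0.9959  0.0139 -0.0892]
 [ 0.0894  0.0118 -0.9959]] [101.5222 497.8745 912.7479]
{'time_s': 0.1, 'joint_positions': array([ 1.1775,  0.4179, -0.0103,  1.614 ,  0.0047,  1.1107, -0.053 ]), 'qd': array([ 0.001 ,  0.0004,  0.001 , -0.0023, -0.001 , -0.0001, -0.0008]), 'effort': array([  0.001 , -85.2583,   0.6395, -42.6697,  -0.049 ,   0.0165,
         0.    ]), 'tool_pos': array([ 215.2641, -586.4405,  204.9298]), 'ee_rot': array([[ 0.9387,  0.3446, -0.0004],
       [ 0.3446, -0.9387,  0.0009],
       [-0.0001, -0.001 , -1.    ]]), 'contact_force': array([ 0.2988,  1.0404, -0.1403]), 'moment': array([ 0.0055, -0.0114,  0.0089]), 'gripper_force': 0.0, 'opening': 93.7982241810799}
```

View pics/side0.png

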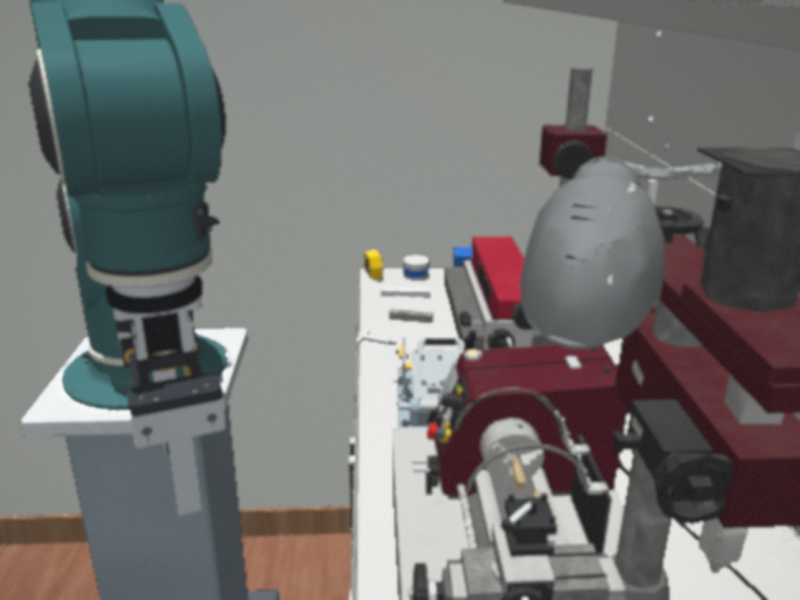

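View pics/top0.png

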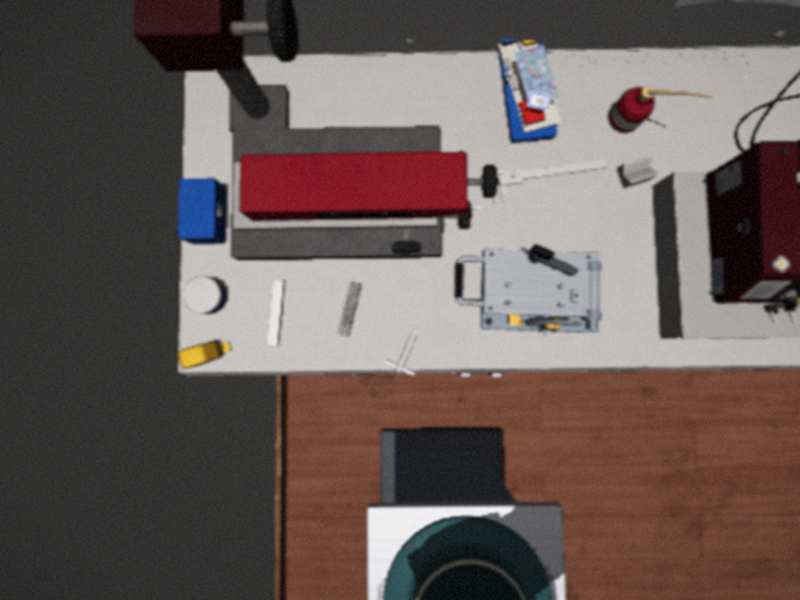

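The top view shows the light bar at (276,312), the darker bar at (350,308), and the fixture spanning (455–600, 248–332) with its grip at (460,280) and the clip parked near (540,255). Next I'll enlarge crops to measure.

```bash
cat > h.py <<'E'
import numpy as np, cv2
from workcell import status, cams
np.set_printoptions(precision=3,suppress=True)
def ray(n,u,v,z):
    c=cams.camera_info(n);K,R,t=map(np.array,(c["K"],c["R"],c["t"]))
    d=R.T@np.linalg.solve(K,[u,v,1]);o=-R.T@t
    return o+d*(z-o[2])/d[2]
def proj(n,X):
    c=cams.camera_info(n);K,R,t=map(np.array,(c["K"],c["R"],c["t"]))
    p=K@(R@np.array(X,float)+t);return p[:2]/p[2]
def crop(n,name,x0,y0,x1,y1,s,im=None):
    if im is None: im=cams.read_camera(n)[:,:,::-1]
    cv2.imwrite(f"pics/{name}_raw.png",im)
    cv2.imwrite(f"pics/{name}.png",cv2.resize(im[y0:y1,x0:x1],None,fx=s,fy=s,interpolation=cv2.INTER_CUBIC))
E
python3 - <<'E'
from h import *
im=cv2.imread("pics/top0_raw.png")
a=cv2.resize(im[150:220,284:390],None,fx=7.5,fy=7.5,interpolation=cv2.INTER_CUBIC)
cv2.imwrite("pics/topfix.png",a)
g=cv2.cvtColor(im,cv2.COLOR_BGR2GRAY)
b=cv2.resize(im[170:245,160:275],None,fx=6.9,fy=6.9,interpolation=cv2.INTER_CUBIC)
cv2.imwrite("pics/topbars.png",b)
E
```

```text
(no output)
```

View pics/topfix.png

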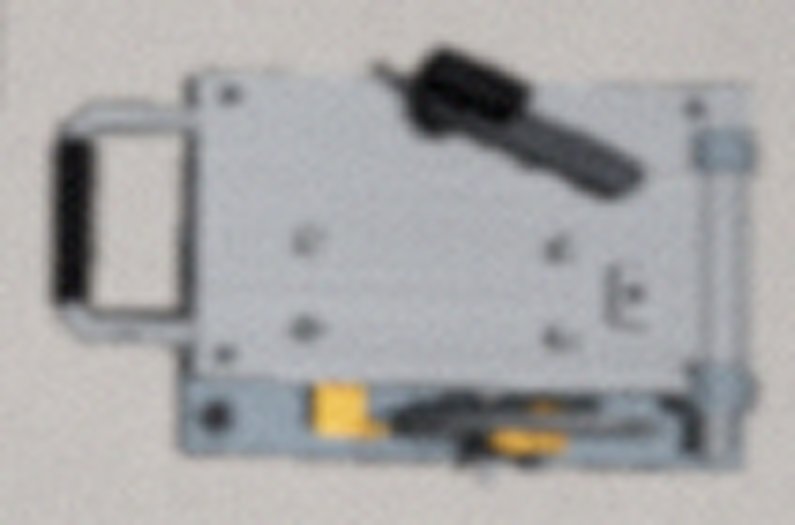

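View pics/topbars.png

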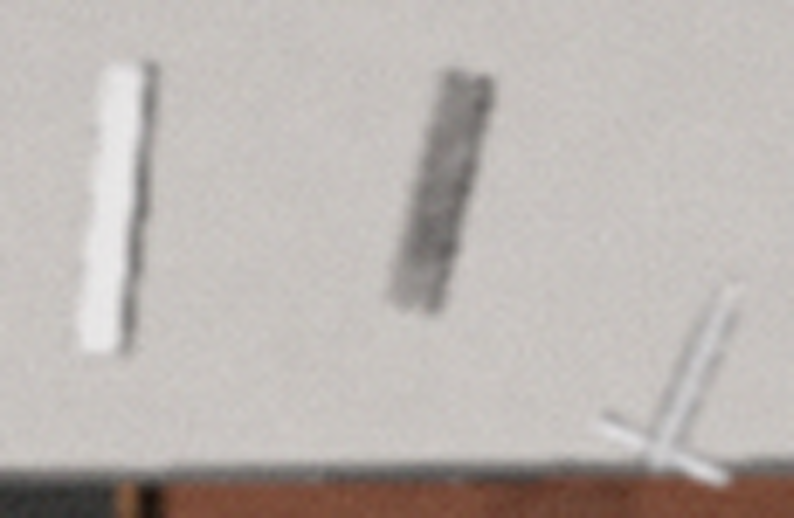

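```bash
python3 - <<'E'
from h import *
from scipy.optimize import least_squares
raw=lambda p,o,s:np.array(o)+(np.array(p)+.5)/s-.5
B=[raw(p,(160,170),6.9) for p in [(105,62),(142,62),(80,350),(120,352)]]
P=np.array([ray("top",*p,16) for p in B]);print(P,"mid",P.mean(0))
d=P[:2].mean(0)-P[2:].mean(0);print("len",np.linalg.norm(d),"ang",np.arctan2(d[1],d[0]))
obs={'g1':(73,138),'g2':(71,303),'p1':(310,240),'p2':(306,328),'p3':(560,247),'p4':(560,338),'c1':(192,75),'c2':(187,376),'k':(479,83),'st':(611,295)}
def model(q):
    x,y,th,nx,ny=q
    L={'g1':(28,216,42),'g2':(-28,216,42),'p1':(nx+14.5,ny+42,53),'p2':(nx-14.5,ny+42,53),'p3':(nx+14.5,ny-42,53),'p4':(nx-14.5,ny-42,53),'c1':(52,176,48),'c2':(-52,176,48),'k':(nx+60,ny,118),'st':(nx,ny-59,58)}
    c,s=np.cos(th),np.sin(th)
    return {k:(x+c*a-s*b,y+s*a+c*b,z) for k,(a,b,z) in L.items()}
def f(q):
    m=model(q);return np.concatenate([proj("top",m[k])-raw(obs[k],(284,150),7.5) for k in obs])
q=least_squares(f,[450,-150,0,-20,90],loss='soft_l1').x
print(q);print(dict(zip(obs,f(q).reshape(-1,2))));
c,s=np.cos(q[2]),np.sin(q[2])
W=lambda a,b:(q[0]+c*a-s*b,q[1]+s*a+c*b)
print("handle",W(0,216),"nest",W(q[3],q[4]),"knob",W(q[3]+60,q[4]))
E
```

```text
[[526.384 312.652  16.   ]
 [526.182 298.557  16.   ]
 [417.531 321.236  16.   ]
 [416.588 306.146  16.   ]] mid [471.671 309.648  16.   ]
len 109.52263698180921 ang -0.07390221588506848
[ 507.578 -210.176   -6.33   -20.161   95.937]
{'g1': array([-0.069,  0.187]), 'g2': array([-0.359,  0.113]), 'p1': array([-0.411,  0.277]), 'p2': array([-0.081,  0.098]), 'p3': array([-0.046,  0.429]), 'p4': array([-0.153, -0.13 ]), 'c1': array([ 0.316, -0.642]), 'c2': array([0.104, 0.243]), 'k': array([ 0.189, -0.521]), 'st': array([ 0.51 , -0.142])}
handle (np.float64(517.6537616882474), np.float64(5.588430208058725)) nest (np.float64(491.914651150317), np.float64(-113.40332524022304)) knob (np.float64(551.8493385584194), np.float64(-116.20211878263677))
```

The longer bar is the light one: mid (472, 310), 109.5 mm long. The fixture fit residuals are under 0.6 px, with yaw -0.047. I'll start moving now.

```bash
cat >> h.py <<'E'
from scipy.spatial.transform import Rotation as Ro
def plan(pos,yaw,p=None,R=None):
    "tool-frame travel (units of 40 mm) and turn to reach pos with tool down, tool x at yaw"
    s=status.state(); p=s["tool_pos"] if p is None else np.array(p); R=s["ee_rot"] if R is None else R
    c,q=np.cos(yaw),np.sin(yaw); T=np.array([[c,q,0],[q,-c,0],[0,0,-1]])
    print("turn",Ro.from_matrix(R.T@T).as_rotvec(),"travel",R.T@(np.array(pos)-p)/40,"t",s["time_s"])
    return T
E
python3 - <<'E'
from h import *
plan((430,-100,230),1.525)
E
```

```text
turn [-0.001 -0.001 -1.173] travel [ 9.23  -9.567 -0.618] t 0.1
```

Call:
{"api": "servo_tool", "payload": {
  "angular": [
    [0,0,-0.15],
    [0,0,-0.3],
    [0,0,-0.45],
    [0,0,-0.6],
    [0,0,-0.75],
    [0,0,-0.9],
    [0,0,-1.05],
    [0,0,-1.173]
  ],
  "travel": [
    [1.15,-1.2,-0.62],
    [2.3,-2.4,-0.62],
    [3.45,-3.6,-0.62],
    [4.6,-4.8,-0.62],
    [5.75,-6,-0.62],
    [6.9,-7.2,-0.62],
    [8.1,-8.4,-0.62],
    [9.23,-9.57,-0.62]
  ],
  "hand": [50,50,50,50,50,50,50,50]
}}

```text
time_s: 1.1
tool_pos: [415.8, -131.0, 230.3]
ee_rot: [[0.042, 0.999, 0.0], [0.999, -0.042, -0.0], [-0.0, 0.0, -1.0]]
contact_force: [1.5, -1.7, 0.4]
opening: 50.0
gripper_force: 0.0
```

```bash
python3 - <<'E'
from h import *
plan((471.7,309.6,120),3.068)
s=status.state();print(s["tool_pos"],s["joint_positions"],s["contact_force"])
E
```

```text
turn [-0.     0.    -1.539] travel [11.064  0.937  2.755] t 1.1
[ 415.794 -130.975  230.347] [ 0.716  0.066 -0.499  2.013  0.036  1.07   0.159] [ 1.503 -1.707  0.431]
```

Call:
{"api": "servo_tool", "payload": {
  "angular": [
    [0,0,-0.18],
    [0,0,-0.36],
    [0,0,-0.54],
    [0,0,-0.72],
    [0,0,-0.9],
    [0,0,-1.08],
    [0,0,-1.26],
    [0,0,-1.44]
  ],
  "travel": [
    [1.3,0.1,0],
    [2.6,0.2,0],
    [3.9,0.3,0],
    [5.2,0.45,0],
    [6.5,0.6,0],
    [7.8,0.7,0],
    [9,0.8,0.5],
    [10.3,0.9,1]
  ],
  "hand": [50,50,50,50,50,50,50,50]
}}

```text
time_s: 2.1
tool_pos: [470.7, 278.3, 189.6]
ee_rot: [[-0.985, 0.171, 0.0], [0.171, 0.985, -0.0], [-0.0, -0.0, -1.0]]
contact_force: [1.2, -0.6, 0.6]
opening: 50.0
gripper_force: 0.0
```

Call:
{"api": "servo_tool", "payload": {
  "angular": [
    [0,0,0],
    [0,0,0]
  ],
  "travel": [
    [0,0,0],
    [0,0,0]
  ],
  "hand": [50,50]
}}

```text
time_s: 2.35
tool_pos: [470.2, 276.7, 190.0]
ee_rot: [[-0.984, 0.177, -0.001], [0.177, 0.984, -0.0], [0.001, -0.0, -1.0]]
contact_force: [0.2, -0.7, -0.2]
opening: 49.9
gripper_force: 0.0
```

```bash
python3 - <<'E'
from h import *
plan((471.7,309.6,4),3.068)
s=status.state();print(s["tool_pos"],s["joint_positions"],s["contact_force"])
E
```

```text
turn [-0.    -0.001 -0.104] travel [0.105 0.818 4.65 ] t 2.35
[470.191 276.714 190.024] [ 0.122  0.425 -0.896  1.806  0.371  1.09   0.487] [ 0.227 -0.683 -0.228]
```

Call:
{"api": "servo_tool", "payload": {
  "angular": [
    [0,0,-0.104],
    [0,0,-0.104],
    [0,0,-0.104],
    [0,0,-0.104],
    [0,0,-0.104],
    [0,0,-0.104],
    [0,0,-0.104]
  ],
  "travel": [
    [0.1,0.82,1],
    [0.1,0.82,2.3],
    [0.1,0.82,3.5],
    [0.1,0.82,4.2],
    [0.1,0.82,4.5],
    [0.1,0.82,4.63],
    [0.1,0.82,4.63]
  ],
  "hand": [50,50,50,50,50,50,50]
}}

```text
time_s: 3.22
tool_pos: [472.8, 310.0, 5.9]
ee_rot: [[-0.997, 0.074, 0.001], [0.074, 0.997, 0.0], [-0.001, 0.0, -1.0]]
contact_force: [-0.5, -0.5, 0.6]
opening: 49.8
gripper_force: 0.0
```

Call:
{"api": "servo_tool", "payload": {
  "angular": [
    [0,0,0],
    [0,0,0],
    [0,0,0],
    [0,0,0],
    [0,0,0]
  ],
  "travel": [
    [0,0,0],
    [0,0,0],
    [0,0,0],
    [0,0,0],
    [0,0,0]
  ],
  "hand": [10,10,10,10,10],
  "grip_force": 25
}}

```text
time_s: 3.85
tool_pos: [472.2, 310.1, 5.2]
ee_rot: [[-0.997, 0.073, 0.0], [0.073, 0.997, 0.0], [-0.0, 0.0, -1.0]]
contact_force: [-0.4, -0.6, 3.2]
opening: 15.8
gripper_force: 25.0
```

```bash
python3 - <<'E'
from h import *
plan((471.7,309.6,165),3.068)
plan((492,-113,165),1.524)
E
```

```text
turn [0.    0.    0.001] travel [ 0.012 -0.013 -3.995] t 3.85
turn [0.    0.    1.545] travel [ -1.263 -10.513  -3.995] t 3.85
```

Call:
{"api": "servo_tool", "payload": {
  "angular": [
    [0,0,0],
    [0,0,0],
    [0,0,0],
    [0,0,0.15],
    [0,0,0.32],
    [0,0,0.49],
    [0,0,0.66],
    [0,0,0.83]
  ],
  "travel": [
    [0,0,-0.8],
    [0,0,-2],
    [0,0,-3.2],
    [-0.1,-1,-4],
    [-0.3,-2.3,-4],
    [-0.5,-3.6,-4],
    [-0.7,-4.9,-4],
    [-0.8,-6.2,-4]
  ],
  "hand": [10,10,10,10,10,10,10,10]
}}

```text
time_s: 4.85
tool_pos: [485.9, 58.6, 165.1]
ee_rot: [[-0.615, 0.789, 0.0], [0.789, 0.615, 0.0], [-0.0, 0.0, -1.0]]
contact_force: [1.6, -0.8, -0.2]
opening: 16.0
gripper_force: 24.9
```

```bash
python3 - <<'E'
from h import *
plan((492,-113,165),1.524); print(status.state()["opening"])
E
```

```text
turn [0.    0.    0.709] travel [-3.476 -2.517  0.003] t 4.85
16.044602786964308
```

Call:
{"api": "servo_tool", "payload": {
  "angular": [
    [0,0,0.15],
    [0,0,0.3],
    [0,0,0.45],
    [0,0,0.6],
    [0,0,0.709],
    [0,0,0.709],
    [0,0,0.709]
  ],
  "travel": [
    [-0.8,-0.6,0],
    [-1.6,-1.2,0],
    [-2.4,-1.75,0],
    [-3.1,-2.2,0],
    [-3.4,-2.45,0],
    [-3.4,-2.45,0],
    [-3.4,-2.45,0]
  ],
  "hand": [10,10,10,10,10,10,10]
}}

```text
time_s: 5.72
tool_pos: [493.3, -106.1, 165.0]
ee_rot: [[0.037, 0.999, -0.0], [0.999, -0.037, 0.0], [0.0, -0.0, -1.0]]
contact_force: [0.2, -0.6, -0.9]
opening: 15.7
gripper_force: 25.0
```

```bash
python3 - <<'E'
from h import *
plan((492,-113,75),1.524); print(status.state()["tool_pos"])
im=cams.read_camera("top")[:,:,::-1]; cv2.imwrite("pics/t2_raw.png",im)
side=cams.read_camera("side")[:,:,::-1]; cv2.imwrite("pics/s2_raw.png",side)
a=cv2.resize(im[140:230,284:390],(660,560),interpolation=cv2.INTER_CUBIC)
cv2.imwrite("pics/t2.png",a)
E
```

```text
turn [-0.    -0.     0.009] travel [-0.175 -0.026  2.25 ] t 5.725
[ 493.327 -106.064  165.009]
```

Call:
{"api": "servo_tool", "payload": {
  "angular": [
    [0,0,0.009],
    [0,0,0.009],
    [0,0,0.009],
    [0,0,0.009],
    [0,0,0.009],
    [0,0,0.009]
  ],
  "travel": [
    [-0.16,-0.03,0.6],
    [-0.16,-0.03,1.3],
    [-0.16,-0.03,1.9],
    [-0.16,-0.03,2.2],
    [-0.16,-0.03,2.25],
    [-0.16,-0.03,2.25]
  ],
  "hand": [10,10,10,10,10,10]
}}

```text
time_s: 6.58
tool_pos: [492.3, -113.3, 75.7]
ee_rot: [[0.05, 0.999, 0.001], [0.999, -0.05, -0.0], [-0.0, 0.001, -1.0]]
contact_force: [0.7, 0.8, -1.2]
opening: 15.6
gripper_force: 25.0
```

```bash
python3 - <<'E'
from h import *
plan((491.9,-112.4,54),1.524);s=status.state();print(s["tool_pos"],s["contact_force"])
im=cams.read_camera("top")[:,:,::-1]; cv2.imwrite("pics/t3_raw.png",im)
side=cams.read_camera("side")[:,:,::-1]; cv2.imwrite("pics/s3_raw.png",side)
a=cv2.resize(im[140:230,284:390],(660,560),interpolation=cv2.INTER_CUBIC)
cv2.imwrite("pics/t3.png",a)
E
```

```text
turn [ 0.001  0.    -0.003] travel [ 0.022 -0.012  0.542] t 6.575
[ 492.304 -113.305   75.672] [ 0.669  0.796 -1.195]
```

View pics/t3.png

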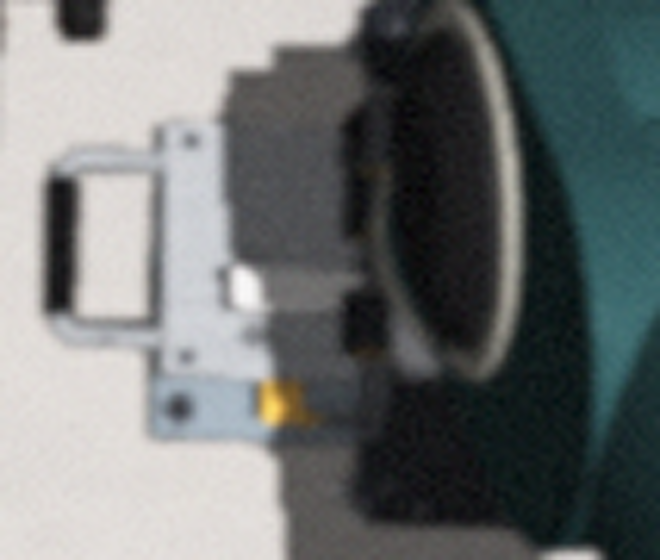

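The bar's free end shows at crop (228, 268–306) with its top at z≈86, and no contact so far. I'll compare that with the prediction from the TCP.

```bash
python3 - <<'E'
from h import *
s=status.state();p=s["tool_pos"]
d=np.array([.05,.999,0]);w=np.array([.999,-.05,0])
for sx in(8,-8):
    X=p+d*55+w*sx;X[2]=p[2]-5.2+16
    u=proj("top",X);print(sx,((u-[284,140])+.5)*6.226-.5)
# nest pin end prediction
for a in (14.5,-14.5):
    q=[507.578,-210.176,-.0468];c,S=np.cos(q[2]),np.sin(q[2]);A,B=-20.161+a,95.937+42
    X=[q[0]+c*A-S*B,q[1]+S*A+c*B,58];print(X,((proj("top",X)-[284,140])+.5)*6.226-.5)
E
```

```text
8 [235.772 268.131]
-8 [234.877 309.324]
[np.float64(508.3762937028738), np.float64(-72.12519189963444), 58] [256.826 261.776]
[np.float64(479.4080463867392), np.float64(-70.7684872776695), 58] [255.549 334.11 ]
```

Call:
{"api": "servo_tool", "payload": {
  "angular": [
    [0,0,-0.003],
    [0,0,-0.003],
    [0,0,-0.003],
    [0,0,-0.003],
    [0,0,-0.003]
  ],
  "travel": [
    [0.01,-0.01,0.13],
    [0.01,-0.01,0.26],
    [0.01,-0.01,0.39],
    [0.01,-0.01,0.46],
    [0.01,-0.01,0.46]
  ],
  "hand": [10,10,10,10,10]
}}

```text
time_s: 7.3
tool_pos: [491.4, -112.9, 56.4]
ee_rot: [[0.047, 0.999, -0.0], [0.999, -0.047, 0.0], [0.0, -0.0, -1.0]]
contact_force: [0.0, -0.1, -0.0]
opening: 15.6
gripper_force: 25.0
```

Call:
{"api": "servo_tool", "payload": {
  "angular": [
    [0,0,0],
    [0,0,0],
    [0,0,0],
    [0,0,0],
    [0,0,0]
  ],
  "travel": [
    [0,0,0.05],
    [-0.03,0,0.05],
    [-0.06,0,0.05],
    [-0.08,0,0.05],
    [-0.08,0,0.05]
  ],
  "hand": [10,10,10,10,10]
}}

```text
time_s: 7.92
tool_pos: [491.4, -116.3, 54.7]
ee_rot: [[0.047, 0.999, 0.0], [0.999, -0.047, 0.0], [0.0, 0.0, -1.0]]
contact_force: [-0.7, -0.3, -1.2]
opening: 15.7
gripper_force: 25.0
```

Call:
{"api": "servo_tool", "payload": {
  "angular": [
    [0,0,0],
    [0,0,0],
    [0,0,0],
    [0,0,0]
  ],
  "travel": [
    [-0.025,0,0],
    [-0.05,0,0],
    [-0.05,0,0],
    [-0.05,0,0]
  ],
  "hand": [10,10,10,10]
}}

```text
time_s: 8.43
tool_pos: [491.3, -118.2, 54.6]
ee_rot: [[0.047, 0.999, -0.0], [0.999, -0.047, 0.0], [0.0, -0.0, -1.0]]
contact_force: [-0.3, -0.1, -1.1]
opening: 15.7
gripper_force: 25.0
```

Call:
{"api": "servo_tool", "payload": {
  "angular": [
    [0,0,0],
    [0,0,0],
    [0,0,0],
    [0,0,0]
  ],
  "travel": [
    [-0.02,0,0],
    [-0.04,0,0],
    [-0.04,0,0],
    [-0.04,0,0]
  ],
  "hand": [10,10,10,10]
}}

```text
time_s: 8.93
tool_pos: [491.2, -118.7, 54.6]
ee_rot: [[0.046, 0.999, -0.0], [0.999, -0.046, 0.001], [0.001, -0.0, -1.0]]
contact_force: [-0.6, 6.8, 0.7]
opening: 15.7
gripper_force: 25.0
```

Call:
{"api": "servo_tool", "payload": {
  "angular": [
    [0,0,0],
    [0,0,0],
    [0,0,0],
    [0,0,0]
  ],
  "travel": [
    [0.045,0,0],
    [0.045,0,0.03],
    [0.045,0,0.045],
    [0.045,0,0.045]
  ],
  "hand": [10,10,10,10]
}}

```text
time_s: 9.43
tool_pos: [491.3, -118.2, 53.1]
ee_rot: [[0.047, 0.999, -0.0], [0.999, -0.047, -0.0], [-0.0, -0.0, -1.0]]
contact_force: [-2.8, 1.6, 8.2]
opening: 15.4
gripper_force: 25.0
```

Call:
{"api": "servo_tool", "payload": {
  "angular": [
    [0,0,0],
    [0,0,0],
    [0,0,0]
  ],
  "travel": [
    [0,0,0],
    [0,0,0],
    [0,0,0]
  ],
  "hand": [34,34,34]
}}

```text
time_s: 9.8
tool_pos: [491.3, -118.1, 52.8]
ee_rot: [[0.047, 0.999, -0.0], [0.999, -0.047, 0.0], [0.0, -0.0, -1.0]]
contact_force: [-1.3, -0.1, 0.2]
opening: 34.0
gripper_force: 0.0
```

```bash
python3 - <<'E'
from h import *
plan((540,-112,170),1.1);s=status.state();print(s["tool_pos"],s["contact_force"])
E
```

```text
turn [-0.    -0.     0.424] travel [ 0.209  1.209 -2.93 ] t 9.8
[ 491.276 -118.051   52.79 ] [-1.282 -0.11   0.173]
```

Call:
{"api": "servo_tool", "payload": {
  "angular": [
    [0,0,0],
    [0,0,0],
    [0,0,0],
    [0,0,0],
    [0,0,0],
    [0,0,0],
    [0,0,0],
    [0,0,0]
  ],
  "travel": [
    [0,0,-0.6],
    [0,0,-1.8],
    [0,0,-3],
    [0.5,0,-4],
    [2,0,-4],
    [3.5,0,-4],
    [5,0,-4],
    [6.5,0,-4]
  ],
  "hand": [34,34,40,60,60,60,60,60]
}}

```text
time_s: 10.8
tool_pos: [503.4, 143.4, 213.0]
ee_rot: [[0.047, 0.999, 0.0], [0.999, -0.047, -0.0], [-0.0, 0.0, -1.0]]
contact_force: [1.0, -0.2, -0.2]
opening: 60.2
gripper_force: 0.0
```

```bash
python3 - <<'E'
from h import *
print(status.state()["tool_pos"])
im=cams.read_camera("top")[:,:,::-1]; cv2.imwrite("pics/t4_raw.png",im)
side=cams.read_camera("side")[:,:,::-1]; cv2.imwrite("pics/s4_raw.png",side)
a=cv2.resize(im[150:220,284:390],None,fx=5.5,fy=5.5,interpolation=cv2.INTER_CUBIC)
x0,y0,x1,y1=250,208,298,275
b=cv2.resize(side[y0:y1,x0:x1],None,fx=385/67,fy=385/67,interpolation=cv2.INTER_CUBIC)[:385]
k=np.zeros((385,800,3),np.uint8);k[:a.shape[0],:520]=a[:,:520];w=min(276,b.shape[1]);k[:b.shape[0],524:524+w]=b[:,:w]
cv2.imwrite("pics/m4.png",k)
c=cams.camera_info("side");print(-np.array(c["R"]).T@c["t"])
E
```

```text
[503.383 143.414 213.013]
[  387.874 -1144.608   632.896]
```

View pics/m4.png

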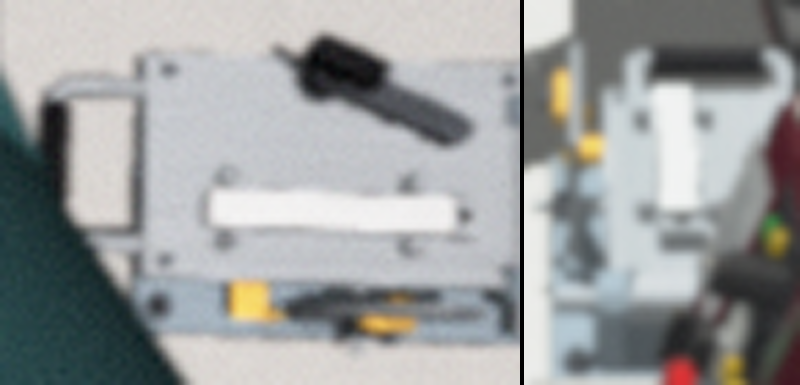

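The bar lies between the pins with its end up to the stop. The clip is still parked: its wing is at (345,62) and its arm tip is near (455,130). Now the swing angle.

```bash
python3 - <<'E'
from h import *
th=-.0468;A=np.array([551.85,-116.2])
tc=lambda X:((proj("top",X)-[284,150])+.5)*7.5-.5
for s in (1.05,1.15,1.25,1.35):
    a=np.pi+th+s; d=np.array([np.cos(a),np.sin(a)])
    print(s,"tip z70",tc([*(A+66*d),70]),"z85",tc([*(A+66*d),85]),"wing+-17 z118",tc([*(A+17*d),118]),tc([*(A-17*d),118]))
plan((552,-116,170),np.pi+th+1.15-np.pi)
E
```

```text
1.05 tip z70 [620.442 207.981] z85 [633.748 202.512] wing+-17 z118 [527.717 107.508] [433.217  50.737]
1.15 tip z70 [629.753 190.442] z85 [643.212 184.675] wing+-17 z118 [530.258 102.762] [430.668  55.465]
1.25 tip z70 [637.214 172.047] z85 [650.793 165.969] wing+-17 z118 [532.3    97.781] [428.615  60.431]
1.35 tip z70 [642.754 152.984] z85 [656.419 146.584] wing+-17 z118 [533.822  92.614] [427.078  65.584]
turn [-0.    -0.002  0.428] travel [-6.554  1.495  1.062] t 10.9
```

```bash
python3 - <<'E'
from h import *
plan((552,-116,135),1.173)
E
```

```text
turn [-0.    -0.002  0.359] travel [-6.556  1.494  1.937] t 10.9
```

Call:
{"api": "servo_tool", "payload": {
  "angular": [
    [0,0,0.1],
    [0,0,0.2],
    [0,0,0.3],
    [0,0,0.359],
    [0,0,0.359],
    [0,0,0.359],
    [0,0,0.359],
    [0,0,0.359]
  ],
  "travel": [
    [-1.3,0.4,0],
    [-2.6,0.8,0],
    [-3.9,1.2,0],
    [-5.2,1.49,0],
    [-6.2,1.49,0.2],
    [-6.56,1.49,1],
    [-6.56,1.49,1.7],
    [-6.56,1.49,1.94]
  ],
  "hand": [40,40,40,40,40,40,40,40]
}}

```text
time_s: 11.9
tool_pos: [549.8, -123.4, 133.8]
ee_rot: [[0.395, 0.919, -0.002], [0.919, -0.395, 0.001], [-0.0, -0.002, -1.0]]
contact_force: [0.7, -0.3, -0.1]
opening: 40.0
gripper_force: 0.0
```

```bash
python3 - <<'E'
from h import *
cams.read_camera("top");cams.read_camera("top")
plan((552,-116,95),1.173)
E
```

```text
turn [-0.001 -0.    -0.008] travel [ 0.177 -0.031  0.995] t 12.0
```

Call:
{"api": "servo_tool", "payload": {
  "angular": [
    [0,0,0],
    [0,0,0],
    [0,0,0],
    [0,0,0],
    [0,0,0]
  ],
  "travel": [
    [0.17,-0.03,0.1],
    [0.17,-0.03,0.5],
    [0.17,-0.03,0.9],
    [0.17,-0.03,0.98],
    [0.17,-0.03,0.98]
  ],
  "hand": [40,40,40,40,40]
}}

```text
time_s: 12.62
tool_pos: [552.2, -116.5, 95.8]
ee_rot: [[0.395, 0.919, -0.001], [0.919, -0.395, 0.0], [0.0, -0.001, -1.0]]
contact_force: [-0.3, -0.6, -0.3]
opening: 40.0
gripper_force: 0.0
```

Call:
{"api": "servo_tool", "payload": {
  "angular": [
    [0,0,0],
    [0,0,0],
    [0,0,0],
    [0,0,0]
  ],
  "travel": [
    [0,0,0],
    [0,0,0],
    [0,0,0],
    [0,0,0]
  ],
  "hand": [6,6,6,6],
  "grip_force": 25
}}

```text
time_s: 13.12
tool_pos: [552.0, -116.3, 96.2]
ee_rot: [[0.395, 0.919, -0.001], [0.919, -0.395, 0.0], [-0.0, -0.001, -1.0]]
contact_force: [-3.9, 1.0, 4.7]
opening: 11.7
gripper_force: 24.9
```

Call:
{"api": "servo_tool", "payload": {
  "angular": [
    [0,0,0],
    [0,0,0],
    [0,0,0],
    [0,0,0],
    [0,0,0],
    [0,0,0]
  ],
  "travel": [
    [0,0,0],
    [0,0,-0.1],
    [0,0,-0.2],
    [0,0,-0.31],
    [0,0,-0.31],
    [0,0,-0.31]
  ],
  "hand": [6,6,6,6,6,6],
  "grip_force": 40
}}

```text
time_s: 13.88
tool_pos: [551.9, -116.6, 108.2]
ee_rot: [[0.395, 0.919, -0.001], [0.919, -0.395, 0.0], [-0.0, -0.001, -1.0]]
contact_force: [-2.2, -0.2, -9.9]
opening: 11.6
gripper_force: 39.9
```

Call:
{"api": "servo_tool", "payload": {
  "angular": [
    [0,0,0.1],
    [0,0,0.25],
    [0,0,0.4],
    [0,0,0.55],
    [0,0,0.7],
    [0,0,0.85],
    [0,0,1.0],
    [0,0,1.1]
  ],
  "travel": [
    [0,0,0],
    [0,0,0],
    [0,0,0],
    [0,0,0],
    [0,0,0],
    [0,0,0],
    [0,0,0],
    [0,0,0]
  ],
  "hand": [6,6,6,6,6,6,6,6]
}}

```text
time_s: 14.88
tool_pos: [551.8, -116.3, 108.0]
ee_rot: [[0.998, 0.061, -0.001], [0.061, -0.998, 0.0], [-0.001, -0.0, -1.0]]
contact_force: [-2.5, -0.9, -10.0]
opening: 12.1
gripper_force: 39.9
```

```bash
python3 - <<'E'
from h import *
s=status.state();print(s["contact_force"],s["moment"])
plan((552,-116.5,108.2),-0.047)
E
```

```text
[-2.528 -0.881 -9.989] [-0.012  0.838  0.034]
turn [-0.     0.001  0.108] travel [ 0.006  0.004 -0.004] t 14.875
```

Call:
{"api": "servo_tool", "payload": {
  "angular": [
    [0,0,0.108],
    [0,0,0.108],
    [0,0,0.108],
    [0,0,0.108],
    [0,0,0.108],
    [0,0,0.108]
  ],
  "travel": [
    [0,0,0],
    [0,0,0],
    [0,0,0.05],
    [0,0,0.1],
    [0,0,0.13],
    [0,0,0.13]
  ],
  "hand": [6,6,6,6,6,6]
}}

```text
time_s: 15.62
tool_pos: [552.0, -116.2, 103.0]
ee_rot: [[0.999, -0.042, -0.001], [-0.042, -0.999, 0.0], [-0.001, -0.0, -1.0]]
contact_force: [-6.3, 2.2, -7.3]
opening: 11.5
gripper_force: 39.9
```

Call:
{"api": "servo_tool", "payload": {
  "angular": [
    [0,0,0],
    [0,0,0],
    [0,0,0],
    [0,0,0]
  ],
  "travel": [
    [0,0,0],
    [0,0,0],
    [0,0,0],
    [0,0,0]
  ],
  "hand": [20,40,40,40]
}}

```text
time_s: 16.12
tool_pos: [552.6, -116.5, 103.4]
ee_rot: [[0.999, -0.043, 0.001], [-0.043, -0.999, -0.0], [0.001, 0.0, -1.0]]
contact_force: [-0.5, 0.0, 1.1]
opening: 39.9
gripper_force: 0.0
```

```bash
python3 - <<'E'
from h import *
plan((500,140,240),-0.047)
E
```

```text
turn [ 0.    -0.001  0.004] travel [-1.587 -6.351 -3.415] t 16.125
```

Lift clear and move off to look.

Call:
{"api": "servo_tool", "payload": {
  "angular": [
    [0,0,0],
    [0,0,0],
    [0,0,0],
    [0,0,0],
    [0,0,0],
    [0,0,0],
    [0,0,0],
    [0,0,0]
  ],
  "travel": [
    [0,0,-0.8],
    [0,0,-2],
    [0,-0.4,-3],
    [0,-1.9,-3],
    [0,-3.4,-3],
    [0,-4.9,-3],
    [0,-6.4,-3],
    [0,-7.5,-3]
  ],
  "hand": [40,40,40,40,40,40,40,40]
}}

```text
time_s: 17.12
tool_pos: [564.9, 186.0, 223.4]
ee_rot: [[0.999, -0.041, 0.0], [-0.041, -0.999, 0.001], [0.0, -0.001, -1.0]]
contact_force: [0.6, -0.5, -0.4]
opening: 40.4
gripper_force: 0.0
```

```bash
python3 - <<'E'
from h import *
print(status.state()["tool_pos"])
im=cams.read_camera("top")[:,:,::-1]; cv2.imwrite("pics/t5_raw.png",im)
side=cams.read_camera("side")[:,:,::-1]; cv2.imwrite("pics/s5_raw.png",side)
a=cv2.resize(im[150:220,284:390],None,fx=5.5,fy=5.5,interpolation=cv2.INTER_CUBIC)
x0,y0,x1,y1=250,208,298,275
b=cv2.resize(side[y0:y1,x0:x1],None,fx=385/67,fy=385/67,interpolation=cv2.INTER_CUBIC)[:385]
k=np.zeros((385,800,3),np.uint8);k[:a.shape[0],:520]=a[:,:520];w=min(276,b.shape[1]);k[:b.shape[0],524:524+w]=b[:,:w]
cv2.imwrite("pics/m5.png",k)
plan((517.7,5.6,34),-.047)
E
```

```text
[564.931 186.03  223.437]
turn [-0.002  0.     0.01 ] travel [-0.995  4.629  4.721] t 17.225
```

View pics/m5.png

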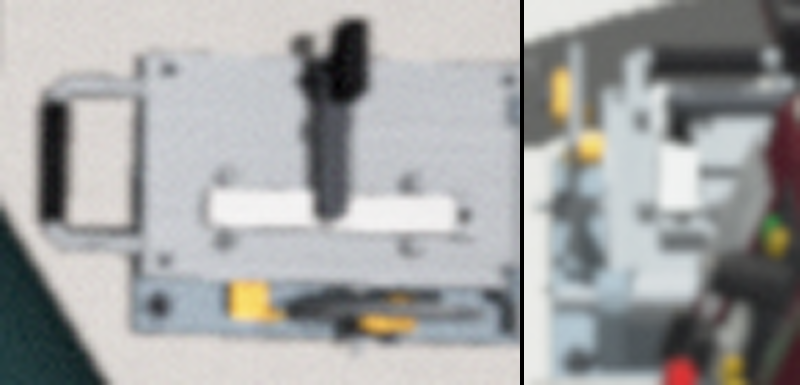

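The clip is now square across the bar's middle, with its arm tip on the bar at (330,210). Next I'll estimate the index angle: the brass index shows in the side crop at (560,92) and in the top crop at (395,320).

```bash
python3 - <<'E'
from h import *
q=[507.578,-210.176,-.0468];c,S=np.cos(q[2]),np.sin(q[2])
W=lambda a,b,z:[q[0]+c*a-S*b,q[1]+S*a+c*b,z]
for x in(-58,-64,-70):
  for f in(0,.42,.5,.6,.7):
    for r in ((109.5,) if f==0 else (107.5,)):
      X=W(x,r*np.cos(f),42+r*np.sin(f));print(x,f,"top",proj("top",X),"side",proj("side",X))
top=cv2.imread("pics/t5_raw.png");side=cv2.imread("pics/s5_raw.png")
for n,im,(x0,y0,x1,y1) in(("top",top,(300,195,385,216)),("side",side,(250,208,268,245))):
    h=cv2.cvtColor(im,cv2.COLOR_BGR2HSV)[y0:y1,x0:x1]
    m=((h[...,0]<32)&(h[...,0]>8)&(h[...,1]>110)).astype(np.uint8)
    k,_,st,ce=cv2.connectedComponentsWithStats(m)
    for a,b in zip(st[1:],ce[1:]):
        if a[4]>1: print(n,a[:2]+[x0,y0],a[2:],b+[x0,y0])
E
python3 - <<'E'
import cv2,numpy as np
t=cv2.imread("pics/t5_raw.png")[196:216,315:375];s=cv2.imread("pics/s5_raw.png")[210:250,248:272]
a=cv2.resize(t,None,fx=9,fy=9,interpolation=cv2.INTER_LANCZOS4);b=cv2.resize(s,None,fx=10,fy=10,interpolation=cv2.INTER_LANCZOS4)
k=np.zeros((400,790,3),np.uint8);k[:180,:540]=a;k[:400,545:785]=b
cv2.imwrite("pics/m6.png",k)
E
```

```text
-58 0 top [334.697 203.321] side [261.511 236.717]
-58 0.42 top [343.068 202.645] side [261.781 223.745]
-58 0.5 top [345.398 202.544] side [261.837 221.737]
-58 0.6 top [348.684 202.438] side [261.909 219.517]
-58 0.7 top [352.359 202.354] side [261.983 217.645]
-64 0 top [334.661 205.703] side [259.192 236.705]
-64 0.42 top [343.036 205.147] side [259.405 223.731]
-64 0.5 top [345.366 205.069] side [259.448 221.722]
-64 0.6 top [348.654 204.99 ] side [259.502 219.502]
-64 0.7 top [352.331 204.933] side [259.556 217.63 ]
-70 0 top [334.625 208.088] side [256.871 236.693]
-70 0.42 top [343.003 207.653] side [257.029 223.717]
-70 0.5 top [345.335 207.598] side [257.058 221.708]
-70 0.6 top [348.624 207.546] side [257.094 219.487]
-70 0.7 top [352.304 207.515] side [257.128 217.615]
top [326 202] [ 8  6 37] [329.135 204.459]
top [349 207] [10  4 26] [353.192 208.615]
side [255 221] [ 2  7 14] [255.5 224. ]
side [260 233] [3 3 9] [261. 234.]
```

View pics/m6.png

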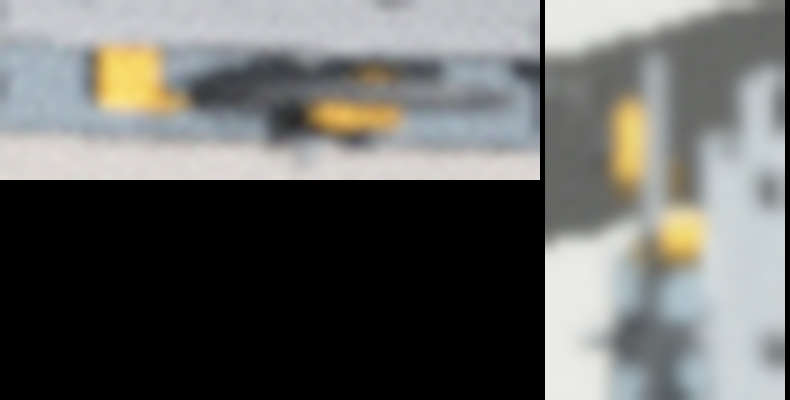

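The nose reads at about 0.58 in both views. I'll grasp the grip now and compare tip to tip once the table is raised.

Call:
{"api": "servo_tool", "payload": {
  "angular": [
    [0,0,0.01],
    [0,0,0.01],
    [0,0,0.01],
    [0,0,0.01],
    [0,0,0.01],
    [0,0,0.01],
    [0,0,0.01]
  ],
  "travel": [
    [-0.3,1.3,0.2],
    [-0.6,2.6,0.8],
    [-0.9,3.8,1.6],
    [-1,4.5,2.4],
    [-1,4.63,3],
    [-1,4.63,3.2],
    [-1,4.63,3.2]
  ],
  "hand": [30,30,30,30,30,30,30]
}}

```text
time_s: 18.1
tool_pos: [517.4, 0.3, 95.4]
ee_rot: [[0.999, -0.053, -0.0], [-0.053, -0.999, 0.0], [-0.0, -0.0, -1.0]]
contact_force: [0.0, 0.7, 0.4]
opening: 30.0
gripper_force: 0.0
```

```bash
python3 - <<'E'
from h import *
plan((517.7,5.8,30),-.047)
E
```

```text
turn [-0.     0.    -0.006] travel [ 0.001 -0.138  1.636] t 18.1
```

Call:
{"api": "servo_tool", "payload": {
  "angular": [
    [0,0,-0.006],
    [0,0,-0.006],
    [0,0,-0.006],
    [0,0,-0.006],
    [0,0,-0.006],
    [0,0,-0.006]
  ],
  "travel": [
    [0,-0.13,0],
    [0,-0.13,0.3],
    [0,-0.13,0.8],
    [0,-0.13,1.3],
    [0,-0.13,1.6],
    [0,-0.13,1.62]
  ],
  "hand": [30,30,30,30,30,30]
}}

```text
time_s: 18.85
tool_pos: [517.1, 5.3, 29.8]
ee_rot: [[0.999, -0.047, -0.001], [-0.047, -0.999, 0.0], [-0.001, -0.0, -1.0]]
contact_force: [-0.7, -0.3, 0.9]
opening: 29.7
gripper_force: 0.0
```

Call:
{"api": "servo_tool", "payload": {
  "angular": [
    [0,0,0],
    [0,0,0],
    [0,0,0],
    [0,0,0]
  ],
  "travel": [
    [0,0,0],
    [0,0,0],
    [0,0,0],
    [0,0,0]
  ],
  "hand": [8,8,8,8],
  "grip_force": 25
}}

```text
time_s: 19.35
tool_pos: [517.9, 4.8, 30.9]
ee_rot: [[0.999, -0.048, 0.001], [-0.048, -0.999, -0.0], [0.001, 0.0, -1.0]]
contact_force: [-1.3, -3.9, 7.2]
opening: 13.3
gripper_force: 25.0
```

Call:
{"api": "servo_tool", "payload": {
  "angular": [
    [0,0,0],
    [0,0,0],
    [0,0,0],
    [0,0,0],
    [0,0,0],
    [0,0,0],
    [0,0,0],
    [0,0,0]
  ],
  "travel": [
    [0.007,0.007,-0.27],
    [0,0.027,-0.54],
    [0,0.108,-1.07],
    [0,0.241,-1.6],
    [0,0.426,-2.1],
    [0,0.54,-2.35],
    [0,0.66,-2.59],
    [0,0.66,-2.59]
  ],
  "hand": [8,8,8,8,8,8,8,8]
}}

```text
time_s: 20.35
tool_pos: [516.6, -21.6, 134.6]
ee_rot: [[0.999, -0.048, 0.001], [-0.048, -0.999, -0.0], [0.001, 0.0, -1.0]]
contact_force: [5.6, -4.8, -5.1]
opening: 13.5
gripper_force: 25.0
```

```bash
cat > look.py <<'E'
from h import *
import sys
n=sys.argv[1]
top=np.mean([cams.read_camera("top")[:,:,::-1].astype(float) for _ in range(3)],0).astype(np.uint8)
side=np.mean([cams.read_camera("side")[:,:,::-1].astype(float) for _ in range(3)],0).astype(np.uint8)
cv2.imwrite(f"pics/t{n}_raw.png",top);cv2.imwrite(f"pics/s{n}_raw.png",side)
a=cv2.resize(top[196:216,325:369],None,fx=12,fy=12,interpolation=cv2.INTER_LANCZOS4);b=cv2.resize(side[208:245,250:272],None,fx=12,fy=12,interpolation=cv2.INTER_LANCZOS4)
k=np.zeros((444,800,3),np.uint8);k[:240,:528]=a;k[:444,532:796]=b
cv2.imwrite(f"pics/m{n}.png",k)
s=status.state();p=s["tool_pos"];print(p,s["contact_force"],s["opening"])
E
python3 look.py 7
```

```text
[516.576 -21.176 133.819] [ 6.696 -3.096 -5.429] 13.453877655430023
```

View pics/m7.png

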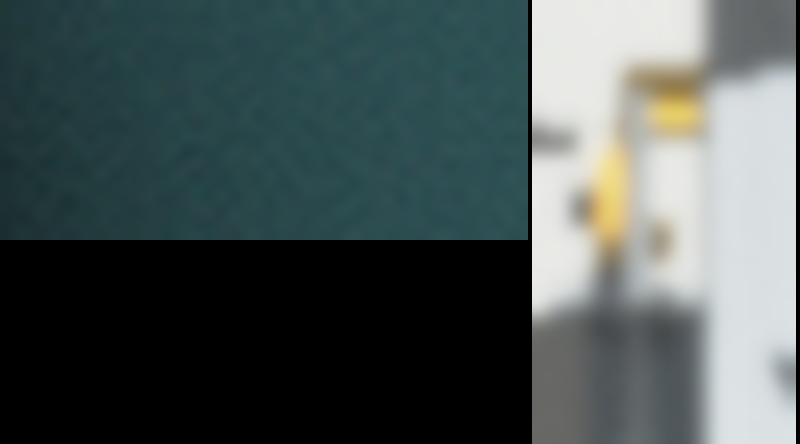

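At about 0.50 the side view shows the pointer just above the index nose at crop (615,140). The arm blocks the top view, so I'll lean the gripper toward +y (the sleeve turns freely) to open it up.

Call:
{"api": "servo_tool", "payload": {
  "angular": [
    [-0.1,0,0],
    [-0.2,0,0],
    [-0.3,0,0],
    [-0.4,0,0],
    [-0.5,0,0],
    [-0.5,0,0]
  ],
  "travel": [
    [0,0.028,-0.001],
    [0,0.055,-0.006],
    [0,0.082,-0.012],
    [0,0.108,-0.022],
    [0,0.133,-0.034],
    [0,0.133,-0.034]
  ],
  "hand": [8,8,8,8,8,8]
}}

```text
time_s: 21.4
tool_pos: [516.0, -26.0, 134.3]
ee_rot: [[0.999, -0.038, -0.023], [-0.044, -0.875, -0.481], [-0.001, 0.482, -0.876]]
contact_force: [6.9, -6.7, -7.6]
opening: 13.3
gripper_force: 25.0
```

```bash
cat >> h.py <<'E'
Q=[507.578,-210.176,-.0468]
def handle():
    s=status.state();H=s["tool_pos"]-11.1*s["ee_rot"][:,2]
    y=(H[:2]-Q[:2])@[-np.sin(Q[2]),np.cos(Q[2])]
    print("H",H,"phi asin",np.arcsin((H[2]-42)/216),"atan",np.arctan2(H[2]-42,y),"r",np.hypot(y,H[2]-42),"F",s["contact_force"],"t",s["time_s"])
def brass(n,im,box):
    x0,y0,x1,y1=box
    h=cv2.cvtColor(im,cv2.COLOR_BGR2HSV)[y0:y1,x0:x1]
    m=((h[...,0]<32)&(h[...,0]>8)&(h[...,1]>110)).astype(np.uint8)
    k,_,st,ce=cv2.connectedComponentsWithStats(m)
    for a,b in zip(st[1:],ce[1:]):
        if a[4]>1: print(n,a[:2]+[x0,y0],a[2:],b+[x0,y0])
E
python3 - <<'E'
from h import *
top=cams.read_camera("top")[:,:,::-1].copy();cv2.imwrite("pics/t8_raw.png",top)
brass("top",top,(320,195,385,216)); handle()
print(top[200:215:4,330:370:4].mean(2).astype(int)); print(status.state()["joint_positions"])
E
```

```text
top [337 200] [ 8  8 49] [340.061 203.673]
top [349 207] [10  4 25] [353.56 208.72]
H [516.283 -20.807 144.238] phi asin 0.493058449959676 atan 0.4946037110901358 r 215.3808542419407 F [ 5.603 -5.886 -6.836] t 21.45
[[132  81 149 154 141 126 156 159 158 165]
 [166  95 145 157  72  71  91  98  94 172]
 [188 163 122 116  89 136 160 149 144 140]
 [208 197 202 201 205 198 133 166 171 170]]
[-0.187  0.411 -0.147  1.918  0.594  1.098 -2.296]
```

```bash
cat > cap.py <<'E'
from h import *
import sys
handle()
for n,b in(("top",(320,195,385,216)),("side",(250,208,268,245))):
    im=np.mean([cams.read_camera(n)[:,:,::-1].astype(float) for _ in range(3)],0).astype(np.uint8)
    cv2.imwrite(f"pics/{n}_{sys.argv[1]}.png",im);brass(n,im,b)
E
python3 cap.py a
```

```text
H [516.283 -20.807 144.238] phi asin 0.493058449959676 atan 0.4946037110901358 r 215.3808542419407 F [ 5.603 -5.886 -6.836] t 21.45
top [337 200] [ 8  8 51] [340.176 203.627]
top [349 208] [10  3 23] [353.522 208.739]
side [260 214] [ 4  5 15] [261.4   215.867]
side [255 220] [ 2  9 16] [255.562 224.   ]
```

Call:
{"api": "servo_tool", "payload": {
  "angular": [
    [0,0,0],
    [0,0,0],
    [0,0,0],
    [0,0,0]
  ],
  "travel": [
    [0.02,0.11,-0.065],
    [0.02,0.215,-0.13],
    [0.02,0.215,-0.13],
    [0.02,0.215,-0.13]
  ],
  "hand": [8,8,8,8]
}}

```text
time_s: 22.25
tool_pos: [516.0, -31.5, 143.8]
ee_rot: [[0.999, -0.041, -0.024], [-0.047, -0.877, -0.479], [-0.001, 0.479, -0.878]]
contact_force: [-5.5, 0.7, -3.4]
opening: 13.2
gripper_force: 25.0
```

```bash
python3 cap.py b
```

```text
H [516.289 -26.203 153.565] phi asin 0.5427622325985147 atan 0.5446296796150334 r 215.3337137854223 F [-5.536  0.742 -3.409] t 22.25
top [338 200] [ 8  8 55] [341.473 203.509]
top [349 208] [10  3 24] [353.583 208.792]
side [259 213] [ 5  5 19] [261.158 214.737]
side [255 220] [ 2  8 15] [255.533 223.733]
```

Call:
{"api": "servo_tool", "payload": {
  "angular": [
    [0,0,0],
    [0,0,0],
    [0,0,0],
    [0,0,0]
  ],
  "travel": [
    [0.02,0.1,-0.05],
    [0.02,0.19,-0.105],
    [0.02,0.19,-0.105],
    [0.02,0.19,-0.105]
  ],
  "hand": [8,8,8,8]
}}

```text
time_s: 23.05
tool_pos: [515.9, -36.0, 150.9]
ee_rot: [[0.999, -0.041, -0.025], [-0.048, -0.877, -0.479], [-0.002, 0.479, -0.878]]
contact_force: [-10.7, 2.3, -3.0]
opening: 13.0
gripper_force: 25.0
```

```bash
python3 cap.py c
python3 - <<'E'
import cv2,numpy as np
k=np.zeros((600,800,3),np.uint8)
for i,n in enumerate("abc"):
    t=cv2.imread(f"pics/top_{n}.png")[198:214,332:368]
    s=cv2.imread(f"pics/side_{n}.png")[210:232,250:266]
    k[i*200:i*200+192,:432]=cv2.resize(t,None,fx=12,fy=12,interpolation=cv2.INTER_CUBIC)
    k[i*200:i*200+198,440:584]=cv2.resize(s,None,fx=9,fy=9,interpolation=cv2.INTER_CUBIC)
t=cv2.imread("pics/t5_raw.png")[200:214,322:358];k[0:84,590:590+206]=cv2.resize(t,(206,84),interpolation=cv2.INTER_CUBIC)
s=cv2.imread("pics/s5_raw.png")[216:242,250:266];k[200:434,590:734]=cv2.resize(s,None,fx=9,fy=9,interpolation=cv2.INTER_CUBIC)
cv2.imwrite("pics/m9.png",k)
E
```

```text
H [516.215 -30.715 160.658] phi asin 0.581578186285852 atan 0.583670202473849 r 215.31531038635637 F [-10.717   2.3    -3.018] t 23.05
top [340 200] [ 8  8 52] [343.231 203.596]
top [349 208] [11  3 25] [354.12 208.72]
side [259 212] [ 5  5 22] [261.227 213.773]
side [255 221] [ 2  7 14] [255.5 224. ]
```

View pics/m9.png

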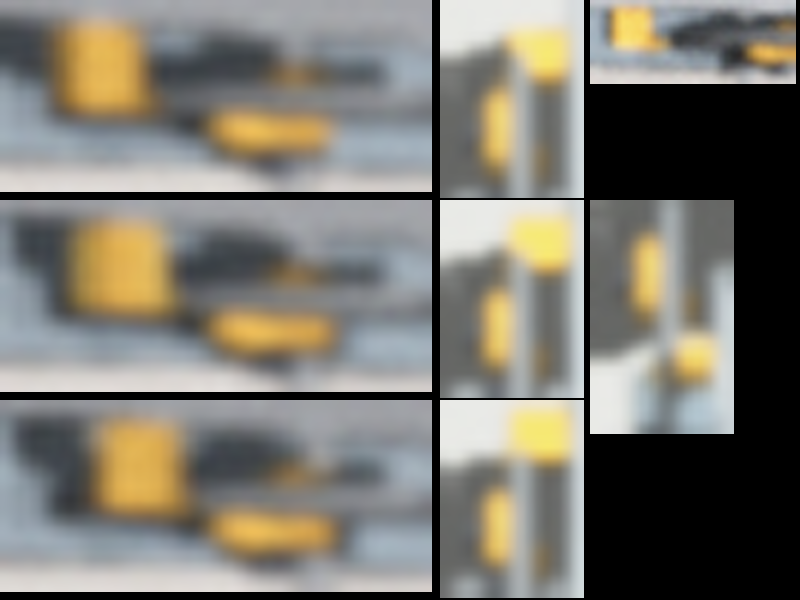

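The top panels show the pointer block moving toward the brass index as the table rises, left edge at 55, then 70, then 95. The index nose is at about 205. I've used all the views, so I'll fit it numerically, assuming both brass parts are symmetric about their radial lines.

```bash
cat > fit.py <<'E'
from h import *
from scipy.optimize import least_squares
c,S=np.cos(Q[2]),np.sin(Q[2])
W=lambda a,b,z:np.array([Q[0]+c*a-S*b,Q[1]+S*a+c*b,z])
def wc(im,box):
    x0,y0,x1,y1=box;I=im[y0:y1,x0:x1].astype(float)
    w=np.clip(np.minimum(I[...,2],I[...,1]*1.25)-I[...,0]-35,0,None)   # yellowness
    yy,xx=np.mgrid[y0:y1,x0:x1];return np.array([(w*xx).sum(),(w*yy).sum()])/w.sum()
O=[]
for n,ph in(("5",0),("a",.494),("b",.544),("c",.583)):
    t=cv2.imread("pics/t5_raw.png" if n=="5" else f"pics/top_{n}.png");s=cv2.imread("pics/s5_raw.png" if n=="5" else f"pics/side_{n}.png")
    O.append((ph,wc(t,(322,197,337,211) if ph==0 else (334,197,348,208)),wc(s,(258,230,266,239) if ph==0 else (258,209,265,220)),wc(t,(347,206,362,213)),wc(s,(252,218,258,231))))
    print(ph,*O[-1][1:])
def f(q,full=False):
    xp,rp,hp,xi,ri,fi,a,b,d,e=q;r=[]
    for ph,pt,ps,it,is_ in O:
        P=W(xp,rp*np.cos(ph)-hp*np.sin(ph),42+rp*np.sin(ph)+hp*np.cos(ph));I=W(xi,ri*np.cos(fi),42+ri*np.sin(fi))
        for X,n,o,k in((P,"top",pt,(a,b)),(P,"side",ps,(d,e)),(I,"top",it,(a,b)),(I,"side",is_,(d,e))):
            r.append((proj(n,X)+k-o)/.3)
    r=np.concatenate(r)
    return r if full else np.concatenate([r,[hp/1.,a/.6,b/.6,d/.8,e/.8]])
R=least_squares(f,[-62,120,0,-70,97,.57,0,0,0,0])
print(R.x,2*R.cost);print(np.sqrt(np.diag(np.linalg.inv(R.jac.T@R.jac))));print((f(R.x,1)*.3).reshape(-1,4,2)[:,:,:].round(2))
E
python3 fit.py
```

```text
0 [329.12  204.286] [261.118 233.326] [353.644 208.482] [255.846 223.912]
0.494 [340.117 203.366] [261.064 215.629] [353.781 208.506] [255.85  223.821]
0.544 [341.794 203.356] [260.977 214.403] [353.942 208.519] [255.839 223.834]
0.583 [343.196 203.329] [260.866 213.488] [353.885 208.475] [255.856 223.753]
[-60.62  124.196   0.186 -72.444  92.702   0.62    0.238  -0.123   0.021
  -0.582] 15.909159913226674
[1.194 1.221 0.746 1.172 1.208 0.009 0.435 0.489 0.47  0.433]
[[[-0.04 -0.25]
  [-0.64 -0.03]
  [ 0.16  0.26]
  [ 0.26 -0.09]]

 [[-0.12 -0.2 ]
  [-0.26  0.16]
  [ 0.03  0.24]
  [ 0.26  0.  ]]

 [[ 0.01 -0.25]
  [-0.14  0.03]
  [-0.13  0.22]
  [ 0.27 -0.01]]

 [[ 0.11 -0.26]
  [ 0.   -0.04]
  [-0.08  0.27]
  [ 0.25  0.07]]]
```

Call:
{"api": "servo_tool", "payload": {
  "angular": [
    [0,0,0],
    [0,0,0],
    [0,0,0],
    [0,0,0]
  ],
  "travel": [
    [-0.02,0.07,-0.03],
    [-0.03,0.13,-0.066],
    [-0.03,0.13,-0.066],
    [-0.03,0.13,-0.066]
  ],
  "hand": [8,8,8,8]
}}

```text
time_s: 23.85
tool_pos: [515.7, -39.5, 156.1]
ee_rot: [[0.999, -0.041, -0.023], [-0.047, -0.877, -0.479], [-0.0, 0.479, -0.878]]
contact_force: [-5.4, -0.6, -3.8]
opening: 13.4
gripper_force: 25.0
```

```bash
python3 cap.py d
python3 - <<'E'
from h import *
def Y(f,b):
    I=cv2.imread(f)[b[1]:b[3],b[0]:b[2]].astype(int);return np.minimum(I[...,2],I[...,1])-I[...,0]
np.set_printoptions(linewidth=200)
for n in "acd":
    print("side",n);print(Y(f"pics/side_{n}.png",(253,212,264,231)))
print("level");print(Y("pics/s5_raw.png",(253,217,264,241)))
for n in "acd":
    print("top",n);print(Y(f"pics/top_{n}.png",(336,203,362,212)))
print("level");print(Y("pics/t5_raw.png",(325,203,362,212)))
E
```

```text
H [515.937 -34.172 165.848] phi asin 0.6106137092478201 atan 0.6126521642601623 r 215.37311458331064 F [-5.425 -0.589 -3.774] t 23.85
top [341 200] [19 11 77] [347.455 205.221]
side [259 211] [ 5  6 25] [261.12 213.04]
side [255 220] [ 2  8 15] [255.533 223.733]
side a
[[  2   2   2   3   8  11  13  15  13  12  10]
 [  2   2   2   6  22  41  51  53  55  53  43]
 [  3   3   5  13  41  72  84  93  98  97  74]
 [  4   3   4  12  37  61  78 100 112 110  86]
 [  2   2   2   8  18  29  54  91 114 112  86]
 [  2   2   4  10  13  12  36  81 109 109  80]
 [  1   2   8  17  17   8  18  52  80  80  54]
 [  1   5  17  32  26   8   5  20  37  39  24]
 [  3  14  40  61  42  11  -3   5  12  13   8]
 [  7  24  62  84  57  15  -3  -3   2   3  -1]
 [  6  28  70  93  62  18  -2  -4   0   1  -3]
 [  4  26  71  93  64  19  -2  -3   1   1  -1]
 [  2  23  69  92  62  20  -2  -2   2   2  -2]
 [  2  29  73  92  61  17  -1   4   8   4  -2]
 [  5  35  74  89  57  16   3  11  18   8  -1]
 [  5  27  61  73  43  12   4  17  24  11   0]
 [  4  16  40  47  26   6   3  15  23  10  -2]
 [  3   9  21  27  14  -1  -1  
[... 6576 characters left out ...]
-5  -9  -8  -4  -7  -5  -6  -5  -3  -4   4  17  34  48  46  42  35  28  27  28  20  10  -2  -9]
 [-15   9  15  18  20  20  27  33  30  20   9  -9 -13 -13 -16 -14 -16 -14 -12 -10  -9  -3  -3   9  38  70  83  90  92  84  77  73  71  56  26  -1 -18]
 [-23 -22 -17 -19 -19 -16  -8  -5  -8 -13 -20 -23 -23 -21 -20 -18 -19 -21 -19 -15 -11  -3   0   6  33  60  80  84  87  85  79  76  71  55  26  -5 -22]
 [-15 -14 -17 -17 -16 -17 -15 -15 -18 -19 -18 -18 -17 -19 -25 -21 -20 -22 -21 -19 -11  -5  -6  -1   5  19  40  46  48  41  32  31  28  22   6 -10 -20]
 [ -3   1  -1  -3  -2  -1   0  -1  -3  -1  -1  -3  -3  -4  -5  -8  -4  -7  -3  -3  -5  -4  -3  -5  -8  -1   3   8   7  -1  -4  -3  -2  -4  -7 -15 -14]]
```

The pointer's tip and the index nose agree to within about 0.01 rad at this angle (0.611). The estimates are 0.60 from the nose edges and 0.62 from the centroids. I'll relieve the sideways push, check once more, and hand in.

Call:
{"api": "servo_tool", "payload": {
  "angular": [
    [0,0,0],
    [0,0,0],
    [0,0,0],
    [0,0,0],
    [0,0,0],
    [0,0,0]
  ],
  "travel": [
    [-0.015,0,0],
    [-0.025,0,0],
    [-0.025,0,0],
    [-0.025,0,0],
    [-0.025,0,0],
    [-0.025,0,0]
  ],
  "hand": [8,8,8,8,8,8]
}}

```text
time_s: 24.9
tool_pos: [515.5, -39.6, 156.4]
ee_rot: [[0.999, -0.042, -0.022], [-0.047, -0.877, -0.479], [0.001, 0.479, -0.878]]
contact_force: [4.2, -3.3, -5.3]
opening: 13.4
gripper_force: 25.0
```

```bash
python3 cap.py e; sed -i 's/("c",.583))/("c",.583),("d",.612),("e",.612))/; s/(258,209,265,220)/(258,208,265,218)/' fit.py; python3 fit.py | sed -n 1,11p
```

```text
H [515.69  -34.317 166.161] phi asin 0.6123807152807755 atan 0.6142551176982269 r 215.42555695662327 F [ 4.226 -3.278 -5.306] t 24.9
top [341 200] [19 11 79] [347.532 205.127]
side [259 211] [ 5  6 25] [261.12 213.04]
side [255 221] [ 2  7 14] [255.5 224. ]
0 [329.12  204.286] [261.118 233.326] [353.644 208.482] [255.846 223.912]
0.494 [340.117 203.366] [260.984 215.204] [353.781 208.506] [255.85  223.821]
0.544 [341.794 203.356] [260.973 214.376] [353.942 208.519] [255.839 223.834]
0.583 [343.196 203.329] [260.866 213.488] [353.885 208.475] [255.856 223.753]
0.612 [344.391 203.214] [260.81  212.824] [353.619 208.351] [255.853 223.702]
0.612 [344.488 203.2  ] [260.811 212.817] [353.565 208.332] [255.854 223.7  ]
[-60.807 124.168   0.202 -72.442  92.739   0.619   0.219  -0.199  -0.004
  -0.635] 24.65321058976595
[1.173 1.164 0.712 1.16  1.157 0.009 0.41  0.487 0.465 0.423]
[[[-0.05 -0.25]
  [-0.74 -0.08]
```

Table at 0.613, index estimated at 0.60–0.62, and the grip is holding steadily. Handing in.

```bash
python3 -c "
from workcell import arm
print(arm.finish_job())"
```

```text
the job is handed in; nothing more can be done
None
```

The bar is in the nest with its end up to the stop and the clip closed square on it, and the arm is holding the table by its grip at about 0.613 rad; I could read the index only to 0.60–0.62 rad, so check the points by eye before tightening the lock nut.

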